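Draw out the two drying trays

TASK

In the low glass-sided drying rack, three trays lie side by side; bring the lidded crucible and the weighing bottle out for weighing. For each of those two trays, hook a fingertip behind the upstanding front lip and draw the tray out to its stop, smoothly enough that the vessel stays standing on it; do the two in either order. Do not pinch the lip or push on its front, do not touch or lift the vessels, and leave the petri dish's tray and everything else as they are.

Things in the scene. Friction and masses are not known exactly. Their poses are not given: they have to be found in the camera images.
- drying_rack: Low drying rack, fixed: a housing with glass sides, white back and aluminium edge bars, open above and in front. Origin on the worktop under the middle of the housing; x points to its back, y to its left, z up. Housing: x -58 to +58, y -144 to +144 mm, top 80 mm high. Three steel trays on rails, centred at y = +92 (left), 0 (middle), -92 mm (right), slide out along -x; shut, their lips stand 58 mm in front of the housing.
- tray_left (a joint): How far the left tray is drawn out: 0 = fully in, 0.100 m = out to its fixed stop. It slides with about 1.5 N of friction and stays where it is left; the trays stand 0 to 12 mm out at the start.
- lip_left (a point): Middle of the rear side of the left tray's upstanding front lip, 52 mm above the worktop; moves with the tray. The lip is a 4 mm plate 86 mm wide from the tray floor (14 mm above the worktop) to a round top at 55 mm. Behind it lies an open well 58 mm long (tray shut) up to the housing, 80 mm wide between side rims 8 mm high; shut fingers go down into it from above.
- face_left (a point): White plastic plate on the robot's side of the left tray's lip, 4 mm thick, 86 mm wide, 10 to 42 mm above the worktop. Not to be gripped or pushed. The point is the middle of its outer face, 26 mm above the worktop.
- tray_middle (a joint): How far the middle tray is drawn out: 0 = fully in, 0.100 m = out to its fixed stop. It slides with about 1.5 N of friction and stays where it is left; the trays stand 0 to 12 mm out at the start.
- lip_middle (a point): Middle of the rear side of the middle tray's upstanding front lip, 52 mm above the worktop; moves with the tray. The lip is a 4 mm plate 86 mm wide from the tray floor (14 mm above the worktop) to a round top at 55 mm. Behind it lies an open well 58 mm long (tray shut) up to the housing, 80 mm wide between side rims 8 mm high; shut fingers go down into it from above.
- face_middle (a point): White plastic plate on the robot's side of the middle tray's lip, 4 mm thick, 86 mm wide, 10 to 42 mm above the worktop. Not to be gripped or pushed. The point is the middle of its outer face, 26 mm above the worktop.
- tray_right (a joint): How far the right tray is drawn out: 0 = fully in, 0.100 m = out to its fixed stop. It slides with about 1.5 N of friction and stays where it is left; the trays stand 0 to 12 mm out at the start.
- lip_right (a point): Middle of the rear side of the right tray's upstanding front lip, 52 mm above the worktop; moves with the tray. The lip is a 4 mm plate 86 mm wide from the tray floor (14 mm above the worktop) to a round top at 55 mm. Behind it lies an open well 58 mm long (tray shut) up to the housing, 80 mm wide between side rims 8 mm high; shut fingers go down into it from above.
- face_right (a point): White plastic plate on the robot's side of the right tray's lip, 4 mm thick, 86 mm wide, 10 to 42 mm above the worktop. Not to be gripped or pushed. The point is the middle of its outer face, 26 mm above the worktop.
- crucible: White porcelain crucible with a lid, tapered, 43 mm wide, 46 mm tall, standing loose on the rear part of one of the trays, inside the housing (which tray varies). Origin at the centre of its underside, z up.
- weighing_bottle: Clear glass weighing bottle with a knobbed glass lid and white salt in it, straight-sided, 41 mm wide, 52 mm tall, loose on the rear part of another tray. Origin at the centre of its underside, z up.
- petri_dish: Flat round petri dish, 61 mm across, 13 mm tall, loose on the rear part of the remaining tray. Origin at the centre of its underside, z up. Its tray stays as it is.
- dropper_bottle: Bystander: small amber dropper bottle with a red bulb, 38 mm wide, 108 mm tall, right of the rack. Origin at its underside.
- white_bottle: Bystander: white plastic screw-cap bottle, 67 mm wide, 128 mm tall, right of the rack. Origin at its underside.
- flask: Bystander: small conical flask, 66 mm wide, 105 mm tall, left of the rack. Origin at its underside.
There are look-alikes about, which are no part of the job. Of the things that look like the petri_dish, the middle-sized one is meant.

How it is judged:
By the outcome, as a careful person would: the job done as asked, in the order asked, and still so for the second after the job is handed in, with the robot touching nothing.
It also fails if it takes over 43 s, if anything falls off the work surface, if the arm or the gripper's body presses on something with over 40 N, if the wrist force passes 120 N, or if a joint passes its speed limit or range.

ROBOT

A 7-joint arm with a two-finger parallel gripper is mounted at the origin on a cart in front of the work surface, level with it; the furniture and walls round the work are solid. World frame = base frame: x ahead of the robot, y to its left, z up, the work surface at z = 0. Lengths are in m, angles in rad, forces in N, time in s.
With the tool pointing down it reaches from about 0.425 to 0.875 m from the base axis. Payload 8.4 kg.
Tool frame: the origin (TCP) lies midway between the tips of the shut fingers; the grasp point (between the pads) lies 19 mm behind it (manip.grip_point_offset is the distance from the TCP to the grasp point, in m); x points along the fingers, y is the direction in which the jaws open and shut, and the axes are right-handed (so a half turn about x gives the same grasp; the last joint's range is limited). The gripper opens to 85 mm and grips with 20 to 120 N. Pads are 22 mm wide; open, the fingers measure 114 mm over their backs; the gripper's body (76 mm by 85 mm) begins 54 mm behind the grasp point. The pads swing forward as they close: fully open they stand 13 mm farther back than shut.
Start: joints at [-1.254, 0.333, 0.04, 1.465, -0.013, 1.343, -0.059], TCP at [0.263, 0.595, 0.231] pointing down, gripper open.
Joint ranges: [-2.58, 2.58], [-0.38, 2.09], [-1.3, 1.39], [0.25, 2.4], [-1.5, 4.64], [0.08, 2.09], [-2.65, 2.65]. Speed limits (rad/s): [2.22, 2.22, 2.79, 2.79, 3.14, 3.14, 3.14].

INTERFACE

Orientations are given as a unit quaternion [w, x, y, z].
In Python, from station import manip gives the robot as it stands.
- The arm moves only by the shell command python3 -m handwheel 'ROWS'. ROWS is JSON, a list of rows, each a list of 7 numbers: the shift along the world's x, y, z in m, then the turn, a rotation vector about the world's x, y, z in rad, then the gripper's target within -1 to 1 (fully open at 1, half-way at 0, shut at -1). A call has 1 to 8 rows; each row shifts and turns the commanded pose from where the row before left it; what a row does not reach is not made up. A row lasts 1/10 s, in which the tool goes at most 50 mm and 8.59 degrees, less where a joint would pass 70% of its speed; a pose out of reach is approached as far as the arm can. A call is refused whole if a number of a shift passes 0.05 or a number of a turn 0.15, either way. A call with a gripper value outside its range is refused whole. The fingers move at their own pace and stop on an object; the grip force is fixed at half the most. Time passes only in rows, so rows that do not move let the fingers close. It gives the time, the measured TCP pose, the force and the opening at its end, in the units of the state.
- manip.get_obs(): the state, without advancing time (a new reading comes with each control period).
- manip.get_image(name): name is "side" or "top" or "wrist"; returns the picture (420x560x3 uint8, red, green, blue); there is no depth.
- manip.camera_info(name): a dict with "intrinsics" (3x3 intrinsics, pixels), "eye" and "orientation" of the camera in the world. Camera axes: x right, y down, z forward; pixel columns grow to the right and rows downward; lengths in m; the calibration is good to about 2 mm. A picture is of the moment at which its call begins: read the wrist's pose just before it. camera_info takes no time and is no camera call; for the wrist camera it gives the pose at the moment of the call.
- manip.sign_off(): hands the job in, once; it reports no verdict.
The state is a dict: "clock": time; "joints": joint angles; "joint_velocities": joint speeds; "joint_efforts": joint torques, N m; "tcp_pos": TCP position; "eef_rot": TCP orientation; "ft_force": force on the tool from outside, world axes, zero at the start; "moment": the same for the moment, N m; "opening": finger opening in m.
Only numpy, scipy, OpenCV 4.12 (cv2) and the standard library are available. Lean on these libraries where they do the work, as an engineer would, in place of code of your own. Each camera call takes 0.05 s, during which the arm holds its last target.

## Working session

There is one attempt and no reset: what is moved stays moved. The work goes in short steps, Python scripts to look and compute and a shell command to move; the robot and the scene stay as the last step left them, time stands still between calls to the robot, and variables do not carry over. Pictures are saved under pics/ and viewed, and the job is handed in when it is done.

```bash
mkdir -p pics; ls
python3 - <<'E'
from station import manip
import cv2, numpy as np
np.set_printoptions(precision=4,suppress=True)
o=manip.get_obs()
for k,v in o.items(): print(k,np.round(v,4))
for n in ["side","top","wrist"]:
    im=manip.get_image(n); cv2.imwrite(f"pics/{n}0.png",im[:,:,::-1])
    c=manip.camera_info(n); print(n,c)
E
```

```text
pics
clock 0.0
joints [-1.2542  0.3339  0.0399  1.4663 -0.0134  1.3433 -0.0585]
joint_velocities [-0.0011  0.0002  0.0016  0.0008  0.0016 -0.0006  0.0005]
joint_efforts [ -0.     -65.8562   1.3653 -40.5539   0.0168   0.0129   0.    ]
tcp_pos [0.2624 0.5942 0.2304]
eef_rot [ 0.6918  0.1454  0.692  -0.1465]
ft_force [-0.5255 -0.0837 -0.2902]
moment [-0.011  -0.0198  0.0278]
opening 0.0855
side {'intrinsics': array([[424.0636,   0.    , 275.6074],
       [  0.    , 424.0636, 217.8154],
       [  0.    ,   0.    ,   1.    ]]), 'eye': array([0.4141, 1.0197, 0.7063]), 'orientation': array([ 0.025 , -0.0552,  0.88  , -0.4711])}
top {'intrinsics': array([[410.0946,   0.    , 275.4937],
       [  0.    , 410.0946, 211.2589],
       [  0.    ,   0.    ,   1.    ]]), 'eye': array([0.4777, 0.0711, 1.1425]), 'orientation': array([ 0.0012, -0.7058,  0.708 , -0.0213])}
wrist {'intrinsics': array([[376.7615,   0.    , 276.2281],
       [  0.    , 376.7615, 212.8917],
       [  0.    ,   0.    ,   1.    ]]), 'eye': array([0.1906, 0.6262, 0.3722]), 'orientation': array([0.1313, 0.8272, 0.5397, 0.0849])}
```

View pics/top0.png

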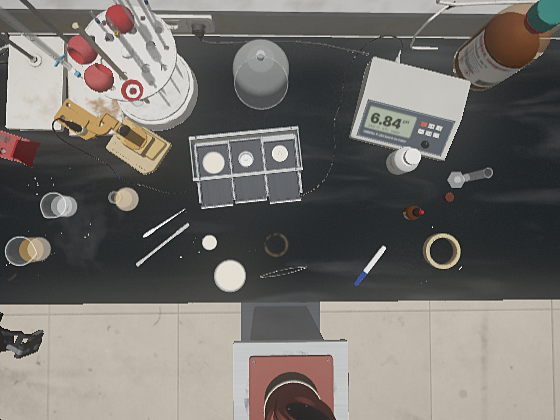

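View pics/side0.png

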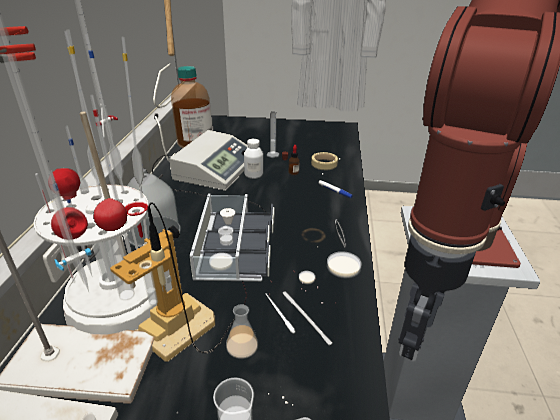

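View pics/wrist0.png

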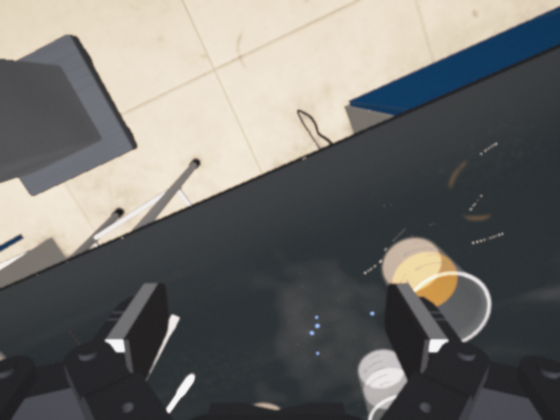

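Run:
```python
import cv2, numpy as np
a=cv2.imread("pics/top0.png")[115:215,180:310]; a=cv2.resize(a,None,fx=5.5,fy=5.5,interpolation=cv2.INTER_CUBIC); cv2.imwrite("pics/top0c.png",a)
a=cv2.imread("pics/side0.png")[185:285,185:285]; a=cv2.resize(a,None,fx=6,fy=6,interpolation=cv2.INTER_CUBIC); cv2.imwrite("pics/side0c.png",a)
```

```text
(no output)
```

View pics/top0c.png

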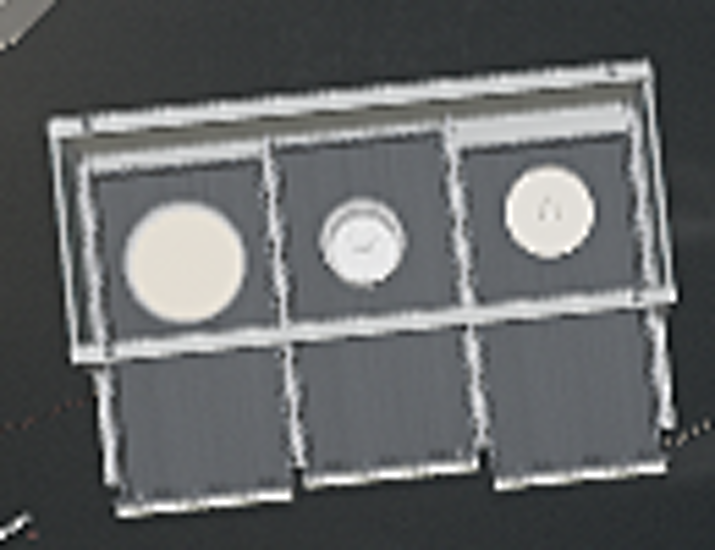

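View pics/side0c.png

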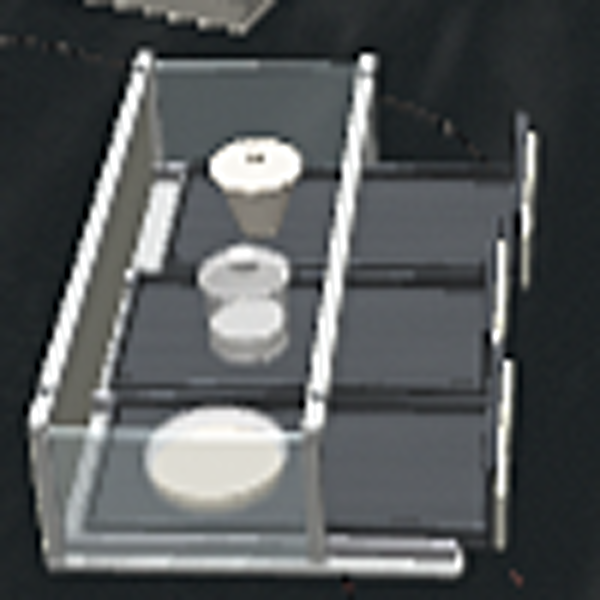

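```bash
cat > h.py <<'E'
import numpy as np, cv2
from scipy.spatial.transform import Rotation as R
from station import manip
np.set_printoptions(precision=4,suppress=True)
def ray(name,uv,c=None):
    c=c or manip.camera_info(name); q=c['orientation']; r=R.from_quat([q[1],q[2],q[3],q[0]])
    uv=np.atleast_2d(uv).astype(float); K=c['intrinsics']
    d=np.c_[(uv[:,0]-K[0,2])/K[0,0],(uv[:,1]-K[1,2])/K[1,1],np.ones(len(uv))]
    return np.array(c['eye']),r.apply(d)
def plane(name,uv,z,c=None):
    e,d=ray(name,uv,c); return e+d*((z-e[2])/d[:,2])[:,None]
def proj(name,P,c=None):
    c=c or manip.camera_info(name); q=c['orientation']; r=R.from_quat([q[1],q[2],q[3],q[0]])
    p=r.inv().apply(np.atleast_2d(P)-c['eye']); K=c['intrinsics']
    return np.c_[K[0,0]*p[:,0]/p[:,2]+K[0,2],K[1,1]*p[:,1]/p[:,2]+K[1,2]]
E
python3 - <<'E'
from h import *
c=np.array([[50,122],[652,62],[676,298],[72,362]])/5.5+[180,115]-0.4
P=plane("top",c,0.08); print(P)
print([np.linalg.norm(P[i]-P[(i+1)%4]) for i in range(4)])
s=np.array([[140,55],[368,58],[316,402],[40,405]])/6+[185,185]-.4
Q=plane("side",s,0.08); print(Q,[np.linalg.norm(Q[i]-Q[(i+1)%4]) for i in range(4)])
# rack frame from top: rigid fit
M=np.array([[.058,.144],[.058,-.144],[-.058,-.144],[-.058,.144]])
for X in (P[:,:2],Q[[3,0,1,2],:2]):
    m=X.mean(0); A=M.T@(X-m); U,S,V=np.linalg.svd(A); Rm=(U@V).T
    yaw=np.arctan2(Rm[1,0],Rm[0,0]); print("centre",m,"yaw",np.degrees(yaw),"res mm",1000*((Rm@M.T).T+m-X))
    print("lip shut (L,M,R):",[(Rm@[-.112,y])+m for y in(.092,0,-.092)])
# lip rear/top edge of trays top view
for n,l in dict(L=[(118,508),(292,492)],M=[(304,480),(478,463)],R=[(495,484),(666,466)]).items():
    for z in (.055,.042): print(n,z,plane("top",np.array(l)/5.5+[180,115]-.4,z))
E
```

```text
[[ 0.7052  0.2653  0.08  ]
 [ 0.7346 -0.0192  0.08  ]
 [ 0.622  -0.03    0.08  ]
 [ 0.5917  0.2546  0.08  ]]
[np.float64(0.2860136952708757), np.float64(0.11313252494534237), np.float64(0.28626462611941716), np.float64(0.11396419864359762)]
[[ 0.7322 -0.0119  0.08  ]
 [ 0.6226 -0.0238  0.08  ]
 [ 0.5952  0.2425  0.08  ]
 [ 0.7027  0.2586  0.08  ]] [np.float64(0.11031810223116305), np.float64(0.2677779895259094), np.float64(0.10869581728674231), np.float64(0.27210931396238175)]
centre [0.6634 0.1177] yaw 5.9085400693232515 res mm [[ 1.0583  1.599 ]
 [ 1.284  -0.3745]
 [-1.4837 -1.5175]
 [-0.8585  0.293 ]]
lip shut (L,M,R): [array([0.5425, 0.1976]), array([0.552 , 0.1061]), array([0.5615, 0.0146])]
centre [0.6632 0.1164] yaw 6.236018391615326 res mm [[ 2.4926  7.1682]
 [ 4.2422 -8.6259]
 [-1.4074 -9.231 ]
 [-5.3273 10.6887]]
lip shut (L,M,R): [array([0.5419, 0.1957]), array([0.5519, 0.1042]), array([0.5618, 0.0127])]
L 0.055 [[0.5241 0.2368 0.055 ]
 [0.5316 0.1534 0.055 ]]
L 0.042 [[0.5246 0.2387 0.042 ]
 [0.5322 0.1544 0.042 ]]
M 0.055 [[0.5374 0.1476 0.055 ]
 [0.5454 0.0638 0.055 ]]
M 0.042 [[0.5381 0.1486 0.042 ]
 [0.5462 0.0638 0.042 ]]
R 0.055 [[ 0.5352  0.0557  0.055 ]
 [ 0.5438 -0.0271  0.055 ]]
R 0.042 [[ 0.5359  0.0555  0.042 ]
 [ 0.5446 -0.0283  0.042 ]]
```

Run:
```python
from h import *
o=manip.get_obs(); q=o['eef_rot']; r=R.from_quat([q[1],q[2],q[3],q[0]]); print(r.as_matrix())
yaw=np.radians(5.95); 
for s in (1,-1):
    x=np.array([0,0,-1.]); y=s*np.array([-np.sin(yaw),np.cos(yaw),0]); T=R.from_matrix(np.c_[x,y,np.cross(x,y)])
    print((T*r.inv()).as_rotvec())
c=manip.camera_info("wrist"); print(r.inv().apply(c['eye']-o['tcp_pos']))
ux=np.array([np.cos(yaw),np.sin(yaw)]);uy=np.array([-ux[1],ux[0]]);C=np.array([.6634,.1177])
for n,p in dict(L=[.5279,.1951],M=[.5414,.1057],R=[.5395,.0143]).items(): print(n,(np.array(p)-C)@ux,(np.array(p)-C)@uy)
for n,y,x in (("M",0,-.119),("R",-.092,-.128)): print(n,"lip rear",C+ux*x+uy*y,"drop point",C+ux*(x+.030)+uy*y)
```

```text
[[-0.0004  0.404   0.9148]
 [-0.0012  0.9148 -0.404 ]
 [-1.     -0.0013  0.0001]]
[ 0.0013 -0.0001  0.5197]
[-0.0002 -0.0017 -2.6219]
[-0.1415  0.     -0.0786]
L -0.12674669983032716 0.09102902878818896
M -0.1225866801394865 0.0007112329992536683
R -0.1339510176460753 -0.08999941595133172
M lip rear [0.545  0.1054] drop point [0.5749 0.1085]
R lip rear [0.5456 0.0129] drop point [0.5755 0.016 ]
```

```bash
python3 -m handwheel '[[0.01,-0.03,0,0,0,0.13,-1],[0.02,-0.04,0,0,0,0.13,-1],[0.03,-0.04,0,0,0,0.13,-1],[0.03,-0.04,0,0,0,0.13,-1],[0.03,-0.04,0,0,0,0,-1],[0.03,-0.04,0,0,0,0,-1],[0.03,-0.04,0,0,0,0,-1],[0.03,-0.04,0,0,0,0,-1]]'
python3 -m handwheel '[[0.02,-0.04,0,0,0,0,-1],[0.01,-0.04,0,0,0,0,-1],[0.01,-0.04,0,0,0,0,-1],[0,-0.02,0,0,0,0,-1],[0,0,0,0,0,0,-1]]'
python3 - <<'E'
from h import *
o=manip.get_obs(); print(o['clock'],o['tcp_pos'],o['eef_rot'],o['ft_force'],o['opening'])
c=manip.camera_info("wrist"); im=manip.get_image("wrist"); cv2.imwrite("pics/w1.png",im[:,:,::-1]); np.save("c1.npy",c,allow_pickle=True)
E
```

```text
clock: 0.95
tcp_pos: [0.4733, 0.2827, 0.2313]
eef_rot: [0.706, -0.037, 0.706, 0.037]
ft_force: [1.3, 1.3, -0.6]
opening: -0.0001
clock: 1.45
tcp_pos: [0.513, 0.1405, 0.2313]
eef_rot: [0.706, -0.035, 0.706, 0.034]
ft_force: [-0.4, 0.4, -0.5]
opening: 0.0
1.45 [0.513  0.1405 0.2313] [ 0.7062 -0.0351  0.7063  0.0345] [-0.4336  0.4233 -0.5026] 1.7468156889625016e-05
```

View pics/w1.png

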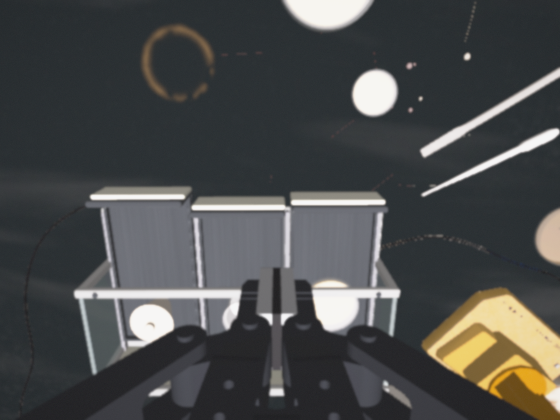

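Run:
```python
import cv2
a=cv2.imread("pics/w1.png")[180:310,70:410]; a=cv2.resize(a,None,fx=2.35,fy=2.35*1.9,interpolation=cv2.INTER_CUBIC); cv2.imwrite("pics/w1c.png",a);print(a.shape)
```

```text
(580, 799, 3)
```

View pics/w1c.png

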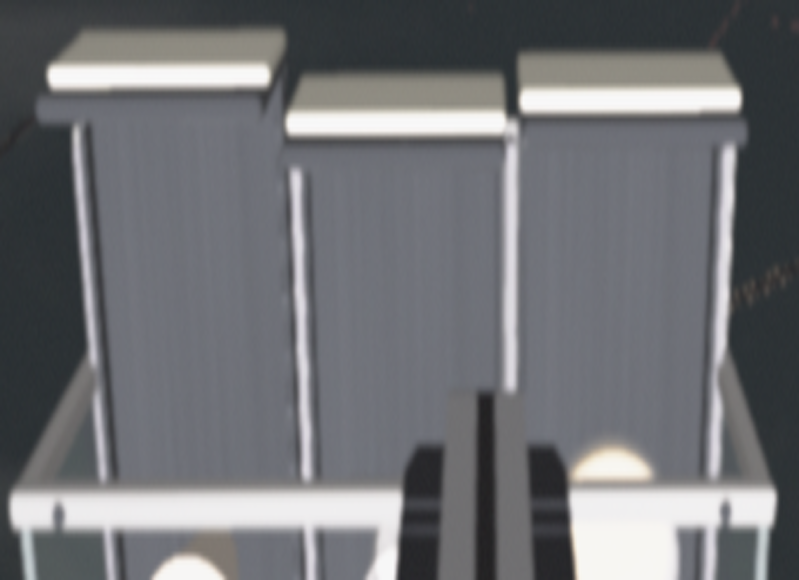

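Run:
```python
from h import *
c=np.load("c1.npy",allow_pickle=True).item()
ux=np.array([np.cos(np.radians(5.95)),np.sin(np.radians(5.95))]);uy=np.array([-ux[1],ux[0]]);C=np.array([.6634,.1177])
f=lambda l: np.array(l)/[2.35,4.465]+[70,180]-.4
for n,l,z in (("Mrear",[(287,166),(510,164)],.054),("Rrear",[(38,122),(270,122)],.054),("Lrear",[(520,144),(747,143)],.054),("Mwhite front edge",[(287,112),(505,110)],.042),("Rwhite",[(48,66),(270,64)],.042),("housing front bar",[(12,490),(775,488)],.08)):
    P=plane("wrist",f(l),z,c)[:,:2]; print(n,P,"mid",P.mean(0),"len",np.linalg.norm(P[0]-P[1]),"rack",(P.mean(0)-C)@ux,(P.mean(0)-C)@uy,"yaw",np.degrees(np.arctan2(*(P[1]-P[0]))))
```

```text
Mrear [[0.5489 0.068 ]
 [0.5401 0.1522]] mid [0.5445 0.1101] len 0.08474308713843143 rack -0.11906384758500307 0.004759913870223083 yaw -6.002573158989501
Rrear [[ 0.549  -0.0257]
 [ 0.5403  0.0613]] mid [0.5447 0.0178] len 0.08747447028232459 rack -0.12843266196639544 -0.08707813511812504 yaw -5.715702575029242
Lrear [[0.5355 0.1555]
 [0.5267 0.2409]] mid [0.5311 0.1982] len 0.08583034226559241 rack -0.12321628214693799 0.09381232525441137 yaw -5.856122354509466
Mwhite front edge [[0.5415 0.0652]
 [0.5326 0.1498]] mid [0.537  0.1075] len 0.08507225108962037 rack -0.1267418290757656 0.002916097859489257 yaw -6.003952642244102
Rwhite [[ 0.5409 -0.0272]
 [ 0.5319  0.0583]] mid [0.5364 0.0156] len 0.08596122131932264 rack -0.13689141184359452 -0.08842497388212316 yaw -5.994291204977118
housing front bar [[ 0.617  -0.0267]
 [ 0.5882  0.2559]] mid [0.6026 0.1146] len 0.2841013011187859 rack -0.06083291454343121 0.003245065708448254 yaw -5.820192256782389
```

```bash
python3 -m handwheel '[[0.03,-0.015,0,0,0,0,-1],[0.029,-0.015,0,0,0,0,-1],[0,0,-0.03,0,0,0,-1],[0,0,-0.03,0,0,0,-1],[0,0,-0.03,0,0,0,-1],[0,0,0,0,0,0,-1]]'
python3 - <<'E'
from h import *
o=manip.get_obs(); print(o['clock'],o['tcp_pos'],o['eef_rot'],o['ft_force'])
ux=np.array([np.cos(np.radians(5.95)),np.sin(np.radians(5.95))]);uy=np.array([-ux[1],ux[0]]);C=np.array([.6634,.1177])
d=o['tcp_pos'][:2]-C; print(d@ux,d@uy)
c=manip.camera_info("wrist"); im=manip.get_image("wrist"); cv2.imwrite("pics/w2.png",im[:,:,::-1])
E
```

```text
clock: 2.1
tcp_pos: [0.5687, 0.1157, 0.1371]
eef_rot: [0.704, -0.038, 0.709, 0.037]
ft_force: [-1.8, -0.4, -0.6]
opening: 0.0003
2.1 [0.5687 0.1157 0.1371] [ 0.7036 -0.0382  0.7086  0.037 ] [-1.8332 -0.4282 -0.6427]
-0.09441739634026441 0.007866668560088568
```

View pics/w2.png

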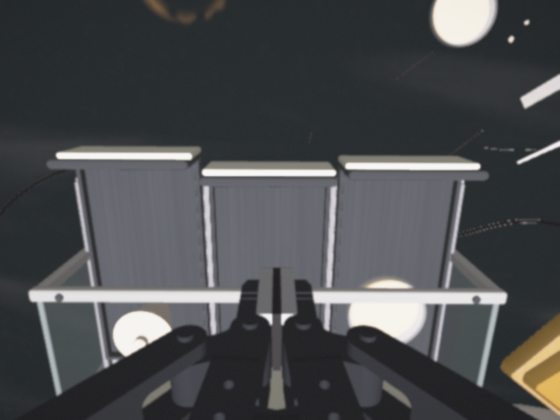

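```bash
python3 -m handwheel '[[0.003,-0.004,-0.03,0,0,0,-1],[0,0,-0.03,0,0,0,-1],[0,0,0,0,0,0,-1]]'
python3 - <<'E'
from h import *
o=manip.get_obs(); print(o['clock'],o['tcp_pos'],o['eef_rot'],o['ft_force'])
ux=np.array([np.cos(np.radians(5.95)),np.sin(np.radians(5.95))]);uy=np.array([-ux[1],ux[0]]);C=np.array([.6634,.1177])
d=o['tcp_pos'][:2]-C; print(d@ux,d@uy)
c=manip.camera_info("wrist"); im=manip.get_image("wrist"); cv2.imwrite("pics/w3.png",im[:,:,::-1])
im=manip.get_image("side"); cv2.imwrite("pics/s3.png",cv2.resize(im[160:300,160:320,::-1],None,fx=4,fy=4))
E
```

```text
clock: 2.45
tcp_pos: [0.5731, 0.1111, 0.0797]
eef_rot: [0.705, -0.037, 0.707, 0.037]
ft_force: [-0.5, 0.3, -0.6]
opening: -0.0001
2.45 [0.5731 0.1111 0.0797] [ 0.7048 -0.0375  0.7075  0.0369] [-0.5305  0.3048 -0.6171]
-0.09054271091251796 0.0028067058561394155
```

View pics/w3.png

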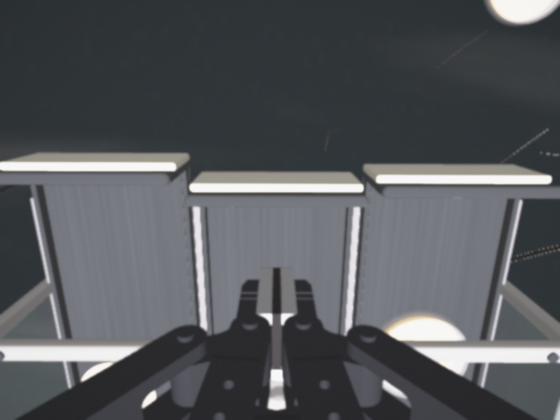

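View pics/s3.png

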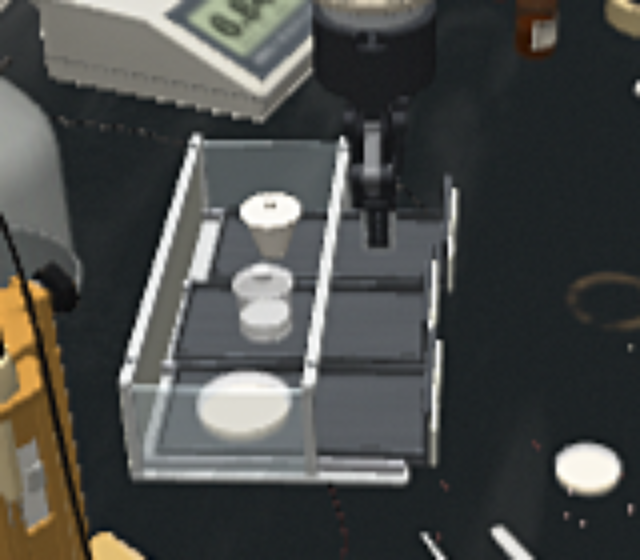

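```bash
python3 -m handwheel '[[-0.001,0,-0.015,0,0,0,-1],[-0.001,0,-0.015,0,0,0,-1],[0,0,-0.014,0,0,0,-1],[0,0,0,0,0,0,-1],[0,0,0,0,0,0,-1]]'
python3 -m handwheel '[[-0.005,-0.0005,0,0,0,0,-1],[-0.005,-0.0005,0,0,0,0,-1],[-0.002,0,0,0,0,0,-1],[0,0,0,0,0,0,-1]]'
python3 - <<'E'
from h import *
o=manip.get_obs(); print(o['clock'],o['tcp_pos'],o['ft_force'])
ux=np.array([np.cos(np.radians(5.95)),np.sin(np.radians(5.95))]);uy=np.array([-ux[1],ux[0]]);C=np.array([.6634,.1177])
d=o['tcp_pos'][:2]-C; print(d@ux,d@uy)
E
```

```text
clock: 3.05
tcp_pos: [0.5723, 0.1104, 0.0369]
eef_rot: [0.706, -0.037, 0.706, 0.037]
ft_force: [-0.2, 0.2, 0.5]
opening: -0.0002
clock: 3.45
tcp_pos: [0.5603, 0.1097, 0.0377]
eef_rot: [0.706, -0.037, 0.706, 0.037]
ft_force: [0.4, 0.1, -0.4]
opening: 0.0001
3.45 [0.5603 0.1097 0.0377] [ 0.3596  0.13   -0.3807]
-0.10339187468623688 0.0027481211658734275
```

```bash
python3 -m handwheel '[[-0.002,-0.0002,0,0,0,0,-1],[-0.002,-0.0002,0,0,0,0,-1],[-0.001,-0.0001,0,0,0,0,-1],[-0.001,-0.0001,0,0,0,0,-1]]'
python3 -m handwheel '[[-0.001,-0.0001,0,0,0,0,-1],[-0.001,-0.0001,0,0,0,0,-1],[-0.001,-0.0001,0,0,0,0,-1]]'
```

```text
clock: 3.85
tcp_pos: [0.5548, 0.109, 0.0375]
eef_rot: [0.706, -0.037, 0.706, 0.037]
ft_force: [0.7, 0.9, -0.4]
opening: 0.0002
clock: 4.15
tcp_pos: [0.5516, 0.1087, 0.0374]
eef_rot: [0.706, -0.037, 0.706, 0.037]
ft_force: [1.7, 0.1, 0.5]
opening: -0.0003
```

```bash
python3 -m handwheel '[[-0.002,-0.0002,0,0,0,0,-1],[-0.003,-0.0003,0,0,0,0,-1],[-0.004,-0.0004,0,0,0,0,-1],[-0.005,-0.0005,0,0,0,0,-1],[-0.005,-0.0005,0,0,0,0,-1],[-0.005,-0.0005,0,0,0,0,-1],[-0.005,-0.0005,0,0,0,0,-1],[-0.005,-0.0005,0,0,0,0,-1]]'
python3 -m handwheel '[[-0.005,-0.0005,0,0,0,0,-1],[-0.005,-0.0005,0,0,0,0,-1],[-0.005,-0.0005,0,0,0,0,-1],[-0.005,-0.0005,0,0,0,0,-1],[-0.004,-0.0004,0,0,0,0,-1],[-0.003,-0.0003,0,0,0,0,-1],[-0.002,-0.0002,0,0,0,0,-1],[-0.001,-0.0001,0,0,0,0,-1]]'
python3 - <<'E'
from h import *
o=manip.get_obs(); print(o['clock'],o['tcp_pos'],o['ft_force'])
ux=np.array([np.cos(np.radians(5.95)),np.sin(np.radians(5.95))]);uy=np.array([-ux[1],ux[0]]);C=np.array([.6634,.1177])
d=o['tcp_pos'][:2]-C; print(d@ux,d@uy)
im=manip.get_image("side"); cv2.imwrite("pics/s4.png",cv2.resize(im[160:300,160:320,::-1],None,fx=4,fy=4))
E
```

```text
clock: 4.95
tcp_pos: [0.5171, 0.1052, 0.0373]
eef_rot: [0.706, -0.037, 0.706, 0.037]
ft_force: [1.9, 0.0, 1.9]
opening: -0.0001
clock: 5.75
tcp_pos: [0.4874, 0.1022, 0.0373]
eef_rot: [0.706, -0.037, 0.706, 0.037]
ft_force: [1.2, -1.1, 0.6]
opening: 0.0
5.75 [0.4874 0.1022 0.0373] [ 1.1801 -1.0546  0.5623]
-0.17668430639115582 0.0028609466065681543
```

View pics/s4.png

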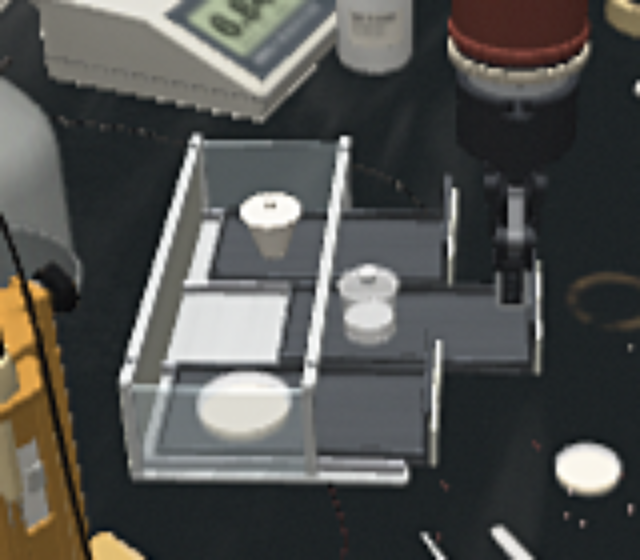

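```bash
python3 -m handwheel '[[-0.002,-0.0002,0,0,0,0,-1],[-0.003,-0.0003,0,0,0,0,-1],[-0.004,-0.0004,0,0,0,0,-1],[-0.005,-0.0005,0,0,0,0,-1],[-0.004,-0.0004,0,0,0,0,-1],[-0.003,-0.0003,0,0,0,0,-1],[-0.002,-0.0002,0,0,0,0,-1],[-0.002,-0.0002,0,0,0,0,-1]]'
python3 -m handwheel '[[-0.001,-0.0001,0,0,0,0,-1],[-0.001,-0.0001,0,0,0,0,-1],[-0.001,-0.0001,0,0,0,0,-1]]'
python3 -m handwheel '[[-0.001,-0.0001,0,0,0,0,-1],[-0.001,-0.0001,0,0,0,0,-1],[-0.001,-0.0001,0,0,0,0,-1]]'
```

```text
clock: 6.6
tcp_pos: [0.4623, 0.0997, 0.0373]
eef_rot: [0.706, -0.037, 0.706, 0.037]
ft_force: [1.5, -0.6, -0.5]
opening: -0.0003
clock: 6.9
tcp_pos: [0.4595, 0.0995, 0.0373]
eef_rot: [0.706, -0.037, 0.706, 0.037]
ft_force: [1.1, -1.4, -0.5]
opening: 0.0003
clock: 7.2
tcp_pos: [0.4588, 0.0994, 0.0378]
eef_rot: [0.708, -0.037, 0.704, 0.037]
ft_force: [12.8, -0.1, -8.3]
opening: 0.0002
```

```bash
python3 -m handwheel '[[0.003,0.0003,0,0,0,0,-1],[0.005,0.0005,0,0,0,0,-1],[0.006,0.0006,0,0,0,0,-1],[0,0,0,0,0,0,-1]]'
python3 -m handwheel '[[0,0,0.03,0,0,0,-1],[0,0,0.04,0,0,0,-1],[0,0,0.03,0,0,0,-1],[0,0,0,0,0,0,-1]]'
python3 - <<'E'
from h import *
o=manip.get_obs(); print(o['clock'],o['tcp_pos'],o['ft_force'])
im=manip.get_image("side"); cv2.imwrite("pics/s5.png",cv2.resize(im[160:300,160:320,::-1],None,fx=4,fy=4))
E
```

```text
clock: 7.6
tcp_pos: [0.4712, 0.1007, 0.0373]
eef_rot: [0.706, -0.037, 0.706, 0.037]
ft_force: [0.3, -0.0, -0.7]
opening: 0.0001
clock: 8.0
tcp_pos: [0.4728, 0.1013, 0.1413]
eef_rot: [0.708, -0.036, 0.704, 0.038]
ft_force: [0.8, -0.1, -1.0]
opening: -0.0
8.0 [0.4728 0.1013 0.1413] [ 0.8442 -0.0546 -0.9926]
```

View pics/s5.png

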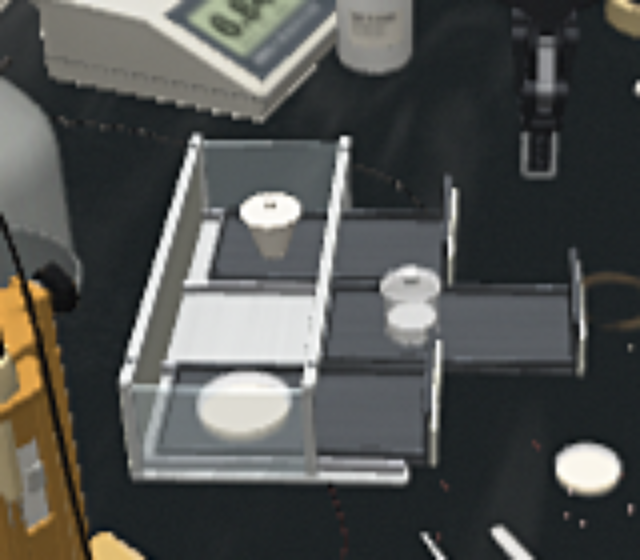

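```bash
python3 -m handwheel '[[0.02,-0.02,0,0,0,0,-1],[0.03,-0.03,0,0,0,0,-1],[0.03,-0.02,0,0,0,0,-1],[0.025,-0.012,0,0,0,0,-1],[0,0,0,0,0,0,-1],[0,0,0,0,0,0,-1]]'
python3 - <<'E'
from h import *
o=manip.get_obs(); print(o['clock'],o['tcp_pos'],o['eef_rot'],o['ft_force'])
ux=np.array([np.cos(np.radians(5.95)),np.sin(np.radians(5.95))]);uy=np.array([-ux[1],ux[0]]);C=np.array([.6634,.1177])
d=o['tcp_pos'][:2]-C; print(d@ux,d@uy)
im=manip.get_image("wrist"); cv2.imwrite("pics/w6.png",im[:,:,::-1])
E
```

```text
clock: 8.65
tcp_pos: [0.5747, 0.0183, 0.1356]
eef_rot: [0.705, -0.037, 0.707, 0.036]
ft_force: [-1.0, 0.1, -0.2]
opening: -0.0
8.65 [0.5747 0.0183 0.1356] [ 0.7051 -0.0368  0.7072  0.0362] [-0.9838  0.0645 -0.2022]
-0.09855961317463677 -0.08968101577488231
```

View pics/w6.png

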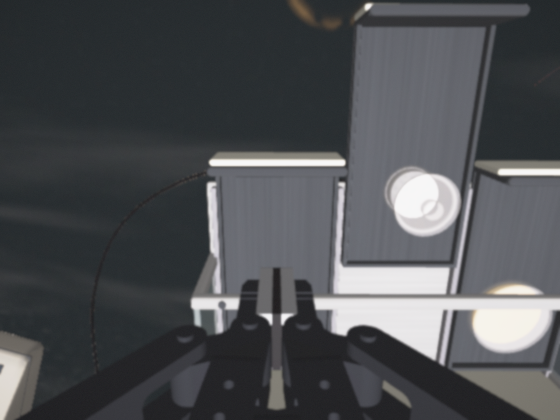

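```bash
python3 -m handwheel '[[0.001,0,-0.03,0,0,0,-1],[0,0,-0.03,0,0,0,-1],[0,0,-0.02,0,0,0,-1],[0,0,-0.018,0,0,0,-1],[0,0,0,0,0,0,-1],[0,0,0,0,0,0,-1]]'
python3 -m handwheel '[[-0.005,-0.0005,0,0,0,0,-1],[-0.004,-0.0004,0,0,0,0,-1],[-0.002,-0.0002,0,0,0,0,-1],[0,0,0,0,0,0,-1]]'
```

```text
clock: 9.3
tcp_pos: [0.5759, 0.0192, 0.0395]
eef_rot: [0.706, -0.037, 0.706, 0.037]
ft_force: [1.1, 0.8, 0.8]
opening: -0.0004
clock: 9.7
tcp_pos: [0.5654, 0.0175, 0.0398]
eef_rot: [0.706, -0.037, 0.706, 0.037]
ft_force: [0.4, -0.2, -0.1]
opening: 0.0001
```

```bash
python3 -m handwheel '[[-0.003,-0.0003,-0.002,0,0,0,-1],[-0.003,-0.0003,0,0,0,0,-1],[-0.002,-0.0002,0,0,0,0,-1],[-0.001,-0.0001,0,0,0,0,-1],[-0.001,-0.0001,0,0,0,0,-1],[-0.001,-0.0001,0,0,0,0,-1],[-0.001,-0.0001,0,0,0,0,-1]]'
python3 -m handwheel '[[-0.001,-0.0001,0,0,0,0,-1],[-0.001,-0.0001,0,0,0,0,-1],[-0.001,-0.0001,0,0,0,0,-1]]'
```

```text
clock: 10.4
tcp_pos: [0.5538, 0.0163, 0.0374]
eef_rot: [0.706, -0.037, 0.706, 0.037]
ft_force: [1.3, 0.2, -0.6]
opening: 0.0004
clock: 10.7
tcp_pos: [0.5505, 0.016, 0.0374]
eef_rot: [0.706, -0.037, 0.706, 0.037]
ft_force: [1.5, 0.4, -0.9]
opening: -0.0002
```

```bash
python3 -m handwheel '[[-0.002,-0.0002,0,0,0,0,-1],[-0.003,-0.0003,0,0,0,0,-1],[-0.004,-0.0004,0,0,0,0,-1],[-0.005,-0.0005,0,0,0,0,-1],[-0.005,-0.0005,0,0,0,0,-1],[-0.005,-0.0005,0,0,0,0,-1],[-0.005,-0.0005,0,0,0,0,-1],[-0.005,-0.0005,0,0,0,0,-1]]'
python3 -m handwheel '[[-0.005,-0.0005,0,0,0,0,-1],[-0.005,-0.0005,0,0,0,0,-1],[-0.005,-0.0005,0,0,0,0,-1],[-0.005,-0.0005,0,0,0,0,-1],[-0.004,-0.0004,0,0,0,0,-1],[-0.003,-0.0003,0,0,0,0,-1],[-0.002,-0.0002,0,0,0,0,-1],[-0.002,-0.0002,0,0,0,0,-1]]'
python3 - <<'E'
from h import *
im=manip.get_image("side"); cv2.imwrite("pics/s7.png",cv2.resize(im[160:300,160:320,::-1],None,fx=4,fy=4))
E
```

```text
clock: 11.5
tcp_pos: [0.5161, 0.0125, 0.0373]
eef_rot: [0.706, -0.037, 0.706, 0.037]
ft_force: [2.0, -0.9, -0.0]
opening: -0.0001
clock: 12.3
tcp_pos: [0.4854, 0.0095, 0.0373]
eef_rot: [0.706, -0.037, 0.706, 0.037]
ft_force: [2.0, -0.2, -0.8]
opening: 0.0
```

View pics/s7.png

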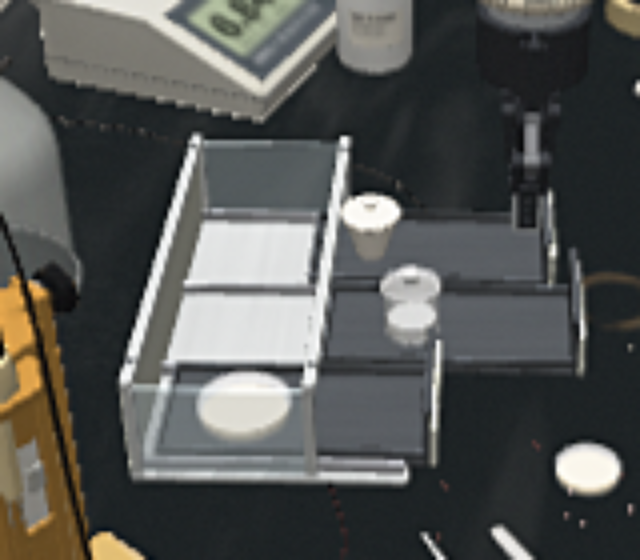

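Crucible still upright; about 17 mm left to the stop.

```bash
python3 -m handwheel '[[-0.002,-0.0002,0,0,0,0,-1],[-0.003,-0.0003,0,0,0,0,-1],[-0.003,-0.0003,0,0,0,0,-1],[-0.002,-0.0002,0,0,0,0,-1],[-0.002,-0.0002,0,0,0,0,-1],[-0.001,-0.0001,0,0,0,0,-1],[-0.001,-0.0001,0,0,0,0,-1]]'
python3 -m handwheel '[[-0.001,-0.0001,0,0,0,0,-1],[-0.001,-0.0001,0,0,0,0,-1],[-0.001,-0.0001,0,0,0,0,-1]]'
```

```text
clock: 13.05
tcp_pos: [0.4715, 0.0081, 0.0373]
eef_rot: [0.706, -0.037, 0.706, 0.037]
ft_force: [2.1, -0.8, 0.1]
opening: 0.0003
clock: 13.35
tcp_pos: [0.4685, 0.0078, 0.0373]
eef_rot: [0.706, -0.037, 0.706, 0.037]
ft_force: [0.5, -0.9, 0.4]
opening: -0.0
```

```bash
python3 -m handwheel '[[-0.001,-0.0001,0,0,0,0,-1],[-0.001,-0.0001,0,0,0,0,-1]]'
```

```text
clock: 13.55
tcp_pos: [0.4681, 0.0078, 0.0377]
eef_rot: [0.707, -0.037, 0.705, 0.037]
ft_force: [10.9, 1.7, -5.6]
opening: 0.0003
```

Stop reached (10.9 N). Back off and lift.

```bash
python3 -m handwheel '[[0.003,0.0003,0,0,0,0,-1],[0.005,0.0005,0,0,0,0,-1],[0.005,0.0005,0,0,0,0,-1],[0,0,0,0,0,0,-1],[0,0,0.03,0,0,0,-1],[0,0,0.04,0,0,0,-1],[0,0,0.04,0,0,0,-1],[0,0,0.03,0,0,0,-1]]'
python3 -m handwheel '[[0,-0.03,0.03,0,0,0,-1],[0,-0.05,0.02,0,0,0,-1],[0,-0.05,0,0,0,0,-1],[0,-0.03,0,0,0,0,-1],[0,0,0,0,0,0,-1],[0,0,0,0,0,0,-1]]'
python3 - <<'E'
from h import *
im=manip.get_image("side"); cv2.imwrite("pics/s8.png",cv2.resize(im[160:300,160:320,::-1],None,fx=4,fy=4))
im=manip.get_image("top"); cv2.imwrite("pics/t8f.png",im[:,:,::-1]);cv2.imwrite("pics/t8.png",cv2.resize(im[115:235,180:310,::-1],None,fx=5,fy=5,interpolation=cv2.INTER_CUBIC))
E
```

```text
clock: 14.35
tcp_pos: [0.4797, 0.0087, 0.1796]
eef_rot: [0.707, -0.037, 0.706, 0.037]
ft_force: [-0.4, -0.0, -0.2]
opening: 0.0003
clock: 14.95
tcp_pos: [0.4792, -0.1477, 0.2256]
eef_rot: [0.706, -0.036, 0.706, 0.036]
ft_force: [-0.4, 0.7, 0.6]
opening: 0.0001
```

View pics/s8.png

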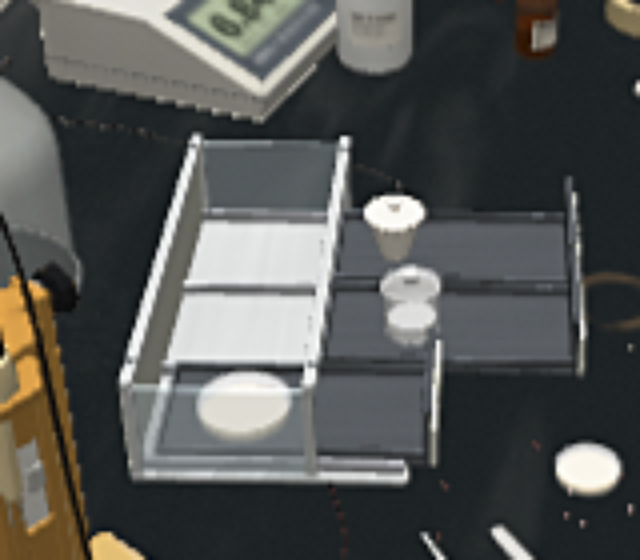

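View pics/t8.png

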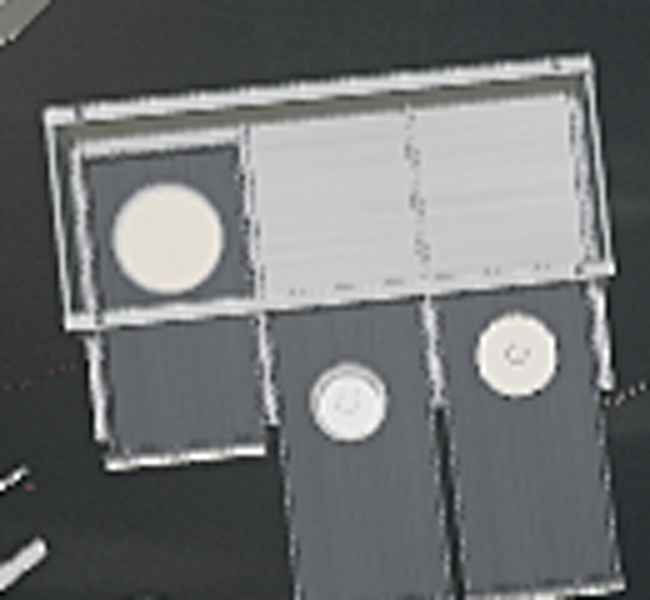

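Run:
```python
import cv2
a=cv2.imread("pics/t8f.png")[195:250,180:320]; cv2.imwrite("pics/t8c.png",cv2.resize(a,None,fx=5.5,fy=5.5,interpolation=cv2.INTER_CUBIC))
```

```text
(no output)
```

View pics/t8c.png

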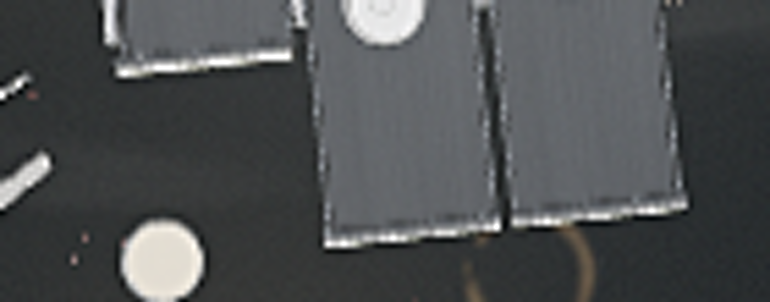

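Run:
```python
from h import *
ux=np.array([np.cos(np.radians(5.95)),np.sin(np.radians(5.95))]);uy=np.array([-ux[1],ux[0]]);C=np.array([.6634,.1177])
for n,l in dict(L=[(118,72),(292,56)],M=[(325,244),(500,227)],R=[(512,222),(687,205)]).items():
    p=plane("top",np.array(l)/5.5+[180,195]-.4,.042)[:,:2].mean(0); print(n,(p-C)@ux,(p-C)@uy)
o=manip.get_obs(); print(o['clock'],o['ft_force'],o['joint_velocities'])
```

```text
L -0.12800065179624542 0.09263874272356326
M -0.2217599721480789 0.0011668672929164054
R -0.22095513197389338 -0.0905867017143928
15.05 [-0.1528  0.229  -0.5899] [-0.0077 -0.0013 -0.0042  0.      0.0008 -0.0033  0.0022]
```

```bash
python3 -c "
from station import manip
print(manip.sign_off())"
```

```text
the job is handed in; nothing more can be done
None
```

I drew both trays out to their stops with the shut fingertips behind the lip, and handed the job in at about 15 s of the 43 s allowed. The middle tray, with the weighing bottle, went first, then the right tray with the crucible. I told the petri dish from the look-alike discs by its being inside the rack, on the left tray.

- **Pulls:** I drew each tray at up to about 50 mm/s and slowed to about 10 mm/s before the stop. The stop showed as a force rise to about 13 N on the middle tray and 11 N on the right. I then backed off the lip and lifted clear.
- **Vessels:** the last top and side pictures show both standing on their trays.
- **Trays:** the two lips measure level with each other within 1 mm, at -222 and -221 mm in the rack's frame. That agrees with the 100 mm stop to within a few millimetres of picture error.
- **Left alone:** the petri dish's tray measured -128 mm, against -127 mm before, which is within pixel error. The robot was clear of everything at the end, with force readings at noise level.
- **Disagreement:** the first side-camera estimate of the rack corners was up to 11 mm off the given size. I used the top and wrist views instead, which agreed to about 1 mm on the tray lips.

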